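Set the indexing table and push its lock home

TASK

Push the fin of the indexing table's dial round with your fingertips until the index mark on the dial's rim lines up with the target line, the blade on the stop block. Leave it there, then press the plunger on the stop block all the way down. Do not press the plunger before the mark is on the line, do not pinch the fin, and leave the tools and parts lying around where they are.

Things in the scene. Friction and masses are not known exactly. Their poses are not given: they have to be found in the camera images.
- dial_centre (a point): Centre of the dial of a bench indexing table, on the dial's vertical axis at the height of its flat upper face (42 mm above the bench). The dial is a plain steel disc 156 mm across. Round it, 8 mm lower, lies a fixed aluminium scale ring with a short black line every 6 degrees (8 mm apart) and every fifth longer; the grey round base under it is 250 mm across, with four small bolted lugs reaching to 150 mm from the axis, 17 mm high.
- dial (a joint): Angle of the dial in rad, growing anticlockwise seen from above. It turns freely both ways past full turns, with a steady friction of 0.15 N m (about 3 N at the fin), and stays where it is left.
- index_mark (a point): Outer end of the dial's one index mark, a 3 mm wide black radial line on the dial's face at its rim, 78 mm from the dial axis, in line with the fin. Its x axis points radially outward.
- fin (a point): Middle of the top edge of the dial's one dark steel fin, which stands on the dial from the hub outwards, in line with the index mark: it runs from 14 to 66 mm from the axis, 12 mm thick, its top 28 mm above the dial's face (70 mm above the bench), vertical sides. This point is 40 mm from the axis; x points radially outward along the fin, y across it. The round hub is 34 mm across and 18 mm high above the face. The fin is pushed on its side.
- target_line (a point): Inner end of the target line: the 3 mm wide dark blade that reaches inward over the scale ring from the stop block, its end 81 mm from the dial axis, 44 mm above the bench, so it stops just outside the dial's rim. x points radially outward from the dial axis, through the plunger's centre. The stop block (25 mm radially, 40 mm across, top 56 mm above the bench, from 99 to 124 mm from the axis) is fixed; where round the ring it is fixed varies.
- plunger_top (a point): Centre of the top of the locking plunger, a round steel button 22 mm across standing upright on the stop block 111.5 mm from the dial axis; its top is 78 mm above the bench when up.
- plunger (a joint): How far the plunger is pressed down, in m: 0 up (start), 0.008 fully down. It moves with a steady friction of 3 N, has no spring and stays where it is left. It does not itself hold the dial.
- sanding_block: Bystander: black rubber sanding block, 110 x 45 x 28 high (mm). Origin at the centre of its underside.
- mallet: Bystander: wooden mallet lying down: handle 220 long, 24 thick along its x; head 52 x 110 x 44 high, centred 125 along +x from the origin (mm). Origin on the bench under the middle of the handle.
- tape_roll: Bystander: blue ring-shaped roll, 70 across, 25 high (mm). Origin at the centre of its underside.
- flange_ring: Bystander: flat aluminium ring, 90 across, 12 high (mm). Origin at the centre of its underside.
- bar_offcut: Bystander: aluminium bar offcut, 90 x 30 x 12 high (mm). Origin at the centre of its underside.
- paste_can: Bystander: plain metal can, 60 across, 75 high (mm). Origin at the centre of its underside.
- screwdriver: Bystander: screwdriver with wooden handle, about 200 mm long, lying along its x. Origin on the bench under it.

How it is judged:
On the way, in this order (a step that is already met when the one before it is completed fails the run):
1. the index mark stands on the target line, the dial at rest, the plunger still up (horizontal distance between index_mark and target_line below 0.005 m and velocity of joint dial between -0.05 and 0.05 rad/s and value of joint plunger below 0.002 m), for 0.3 s.
2. the plunger is pressed down with the mark on the line (horizontal distance between index_mark and target_line below 0.005 m and value of joint plunger above 0.0065 m), for 0.1 s.
At the end, for the whole second after the job is handed in: The index mark's outer end is within 5 mm (horizontally; 3 mm of it is the radial gap, so 4 mm round the scale, half a division) of the inner end of the target line, the dial is at rest and the plunger is at least 6.5 mm of its 8 mm down (all of step 2 and velocity of joint dial between -0.05 and 0.05 rad/s); the robot touches nothing.
It fails at once if the plunger is pressed while the index mark is not on the target line (value of joint plunger above 0.003 m and not (horizontal distance between index_mark and target_line below 0.005 m)).
It fails at once if the fin is pinched between the fingers (contact force between the fingers and dial above 0.5 N and y of the grasp point in the frame of fin between -0.004 and 0.004 m and x of the grasp point in the frame of fin between -0.03 and 0.03 m and z of the grasp point in the frame of fin below 0.007 m).
It fails at once if a bystander is lifted or shoved more than 30 mm (distance of any of sanding_block, mallet, tape_roll, flange_ring, bar_offcut, paste_can, screwdriver from where it was at the start of the episode above 0.03 m).
It also fails if it takes over 45 s, if anything falls off the work surface, if the arm or the gripper's body presses on something with over 40 N, if the wrist force passes 120 N, or if a joint passes its speed limit or range.

ROBOT

A 6-joint arm with a two-finger parallel gripper is mounted at the origin on the work surface. World frame = base frame: x ahead of the robot, y to its left, z up, the work surface at z = 0. Lengths are in m, angles in rad, forces in N, time in s.
With the tool pointing down it reaches from about 0.35 to 0.775 m from the base axis. Payload 7.3 kg.
Tool frame: the origin (TCP) lies between the finger pads; the fingertips stand ahead of it and the grasp point (between the pads) lies 6 mm ahead of it (robot.tip_extent is the x of the fingertips in the tool frame, in m); x points along the fingers, z is the direction in which the jaws open and shut, and the axes are right-handed (so a half turn about x gives the same grasp; the last joint's range is limited). The gripper opens to 92 mm and grips with 3 to 60 N. Pads are 19 mm wide; open, the fingers measure 130 mm over their backs; the gripper's body (75 mm by 190 mm) begins 47 mm behind the grasp point.
Start: joints at [1.046, 0.342, 1.524, -0, 1.275, -0.146], TCP at [0.194, 0.488, 0.252] pointing down, gripper open.
Joint ranges: [-2.53, 2.53], [-0.77, 2.02], [0.04, 2.7], [-1, 4.14], [0.28, 2.66], [-3.11, 3.11]. Speed limits (rad/s): [2.57, 2.57, 3.14, 3.14, 3.14, 3.14].

INTERFACE

Orientations are given as [roll, pitch, yaw] about the fixed x, y, z axes, in that order (R = Rz(yaw) Ry(pitch) Rx(roll)).
In Python, from cell import robot gives the robot as it stands. The module is installed in compiled form; this text tells all that it offers.
- The arm moves only by the shell command python3 -m creep 'ROWS' [FORCE]. ROWS is JSON, a list of rows, each an object with "translation": the shift along the tool's x, y, z in m, a list of three; "twist": the turn, a rotation vector about the tool's x, y, z in rad, a list of three; "hand": the opening in per cent of the stroke, from 0 (shut) to 100 (fully open). A call has 1 to 5 rows; each row is the pose to reach, as a shift and turn from the pose measured when the call began, along the tool's axes at that moment; what a row does not reach only later rows make up. A row lasts 1/10 s, in which the tool goes at most 50 mm and 8.59 degrees, less where a joint would pass 70% of its speed; a pose out of reach is approached as far as the arm can. A call with a gripper value outside its range is refused whole. The fingers move at their own pace and stop on an object; FORCE is the grip in N (left out, the last holds). Time passes only in rows, so rows that repeat a pose let the fingers close. It gives the time, the measured TCP pose, the force and the opening at its end, in the units of the state.
- robot.observe(): the state, without advancing time (a new reading comes with each control period).
- robot.read_camera(name): name is "side" or "top"; returns the picture (400x640x3 uint8, blue, green, red); there is no depth.
- robot.calibration(name): a dict with "intrinsics" (3x3 intrinsics, pixels), "cam_to_world" (4x4, takes a point from camera to world coordinates). Camera axes: x right, y up, looking along -z (the intrinsics and any distortion apply to the point x, -y, -z); pixel columns grow to the right and rows downward; lengths in m; the calibration is good to about 2 mm. A picture is of the moment at which its call begins. calibration takes no time and is no camera call.
- robot.hand_in(): hands the job in, once; it reports no verdict.
The state is a dict: "time": time; "qpos": joint angles; "qvel": joint speeds; "joint_efforts": joint torques, N m; "tool_pos": TCP position; "tool_rot": TCP orientation; "contact_force": force on the tool from outside, world axes, zero at the start; "torque": the same for the moment, N m; "opening": finger opening in m.
Only numpy, scipy, OpenCV 4.12 (cv2) and the standard library are available. Lean on these libraries where they do the work, as an engineer would, in place of code of your own. Each camera call takes 0.05 s, during which the arm holds its last target. There are 200 camera calls.

## Working session

There is one attempt and no reset: what is moved stays moved. The work goes in short steps, Python scripts to look and compute and a shell command to move; the robot and the scene stay as the last step left them, time stands still between calls to the robot, and variables do not carry over. Pictures are saved under pics/ and viewed, about 8 in all and at most 12, crops included, and the job is handed in when it is done.

```bash
mkdir -p pics
cat > h.py <<'E'
import numpy as np, cv2
from cell import robot
def cal(n):
    c=robot.calibration(n); return np.array(c["intrinsics"]),np.array(c["cam_to_world"]),c
def ray(n,u,v):
    K,T,_=cal(n); d=np.linalg.inv(K)@[u,v,1]; d=np.array([d[0],-d[1],-d[2]])
    return T[:3,3],T[:3,:3]@d
def onz(n,u,v,z):
    o,d=ray(n,u,v); return o+d*(z-o[2])/d[2]
def proj(n,p):
    K,T,_=cal(n); q=T[:3,:3].T@(np.array(p)-T[:3,3]); q=K@[q[0],-q[1],-q[2]]; return q[:2]/q[2]
E
python3 - <<'E'
from h import *
for n in("top","side"):
    cv2.imwrite(f"pics/{n}0.png",robot.read_camera(n)); print(robot.calibration(n))
s=robot.observe();print(s,robot.tip_extent)
E
```

```text
{'intrinsics': array([[514.73600708,   0.        , 316.10528105],
       [  0.        , 514.73600708, 202.80237692],
       [  0.        ,   0.        ,   1.        ]]), 'cam_to_world': array([[ 0.0199683 ,  0.9985448 , -0.05009535,  0.48078936],
       [-0.99979589,  0.02009711,  0.00206882, -0.00926861],
       [ 0.00307258,  0.05004381,  0.9987423 ,  1.6939668 ],
       [ 0.        ,  0.        ,  0.        ,  1.        ]])}
{'intrinsics': array([[367.06999826,   0.        , 319.08747395],
       [  0.        , 367.06999826, 201.45275833],
       [  0.        ,   0.        ,   1.        ]]), 'cam_to_world': array([[ 0.91058655,  0.20895129, -0.35661112,  0.20636022],
       [-0.41260487,  0.51022547, -0.75460399, -0.7684267 ],
       [ 0.02427659,  0.83427173,  0.55081877,  0.62066186],
       [ 0.        ,  0.        ,  0.        ,  1.        ]])}
{'time': 0.1, 'qpos': array([ 1.04597576e+00,  3.42633592e-01,  1.52487882e+00, -2.98811690e-05,
        1.27542060e+00, -1.46000060e-01]), 'qvel': array([-0.00018169, -0.00409506, -0.00094593, -0.0006925 , -0.00083234,
       -0.00094353]), 'joint_efforts': array([ 1.25184466e-03, -4.32003486e+01, -2.44693923e+01,  7.19149760e-02,
        5.26743138e-02, -4.30763521e-05]), 'tool_pos': array([0.19398418, 0.48750515, 0.25113944]), 'tool_rot': array([ 3.0169086 ,  1.56945566, -2.07429217]), 'contact_force': array([-0.55090104,  0.10085629, -1.35303538]), 'torque': array([ 0.01004164, -0.07098161, -0.01608565]), 'opening': 0.0921755919530503} 0.025
```

View pics/top0.png

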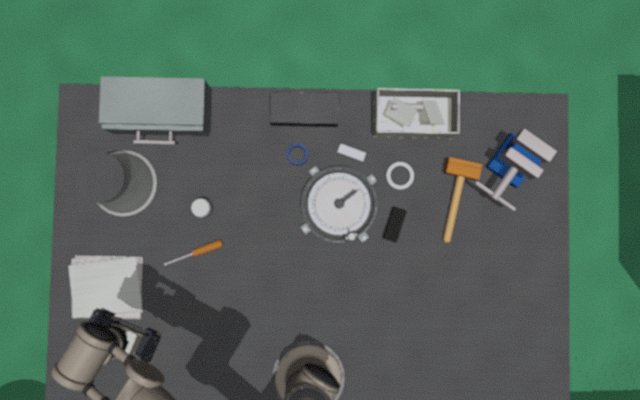

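View pics/side0.png

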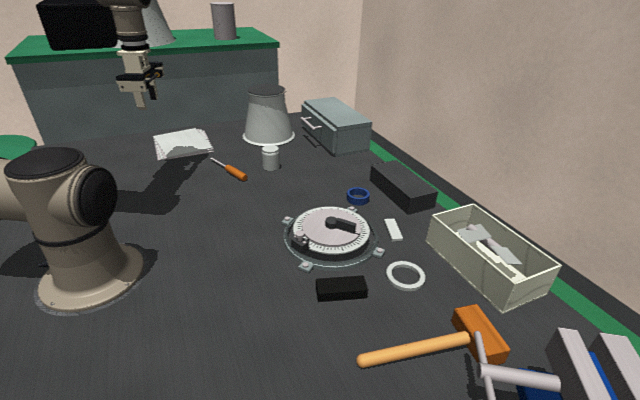

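The top view shows the dial at about (339,203), its fin pointing up and right to (355,190), and the stop block near (350,237). The side view shows the dial at (332,230) and the block at (300,240). Next I'll zoom in and measure.

Run:
```python
from h import *
t=cv2.imread("pics/top0.png"); s=cv2.imread("pics/side0.png")
a=cv2.resize(t[155:255,290:390],None,fx=6,fy=6,interpolation=cv2.INTER_CUBIC)
cv2.imwrite("pics/topz.png",a)
b=cv2.resize(s[195:275,275:390],None,fx=6.9,fy=6.9,interpolation=cv2.INTER_CUBIC)
cv2.imwrite("pics/sidez.png",b)
# bright disc incl scale ring
g=cv2.cvtColor(t,cv2.COLOR_BGR2GRAY)
m=np.zeros_like(g); m[160:245,298:380]=(g[160:245,298:380]>140)*255
m=cv2.morphologyEx(m,cv2.MORPH_OPEN,np.ones((3,3)))
cs,_=cv2.findContours(m,cv2.RETR_EXTERNAL,2); c=max(cs,key=cv2.contourArea)
e=cv2.fitEllipse(cv2.convexHull(c)); print(e, onz("top",*e[0],.036))
d=np.zeros_like(g); d[160:245,298:380]=(g[160:245,298:380]<90)*255
n,l,st,ce=cv2.connectedComponentsWithStats(d)
for i in range(1,n):
    if 15<st[i,4]: print(st[i],ce[i])
```

```text
((338.6772155761719, 203.3540802001953), (61.9989128112793, 62.579917907714844), 69.3983383178711) [ 0.56363402 -0.08552591  0.036     ]
[ 298  160   82   85 2416] [337.13162252 198.37541391]
```

View pics/topz.png

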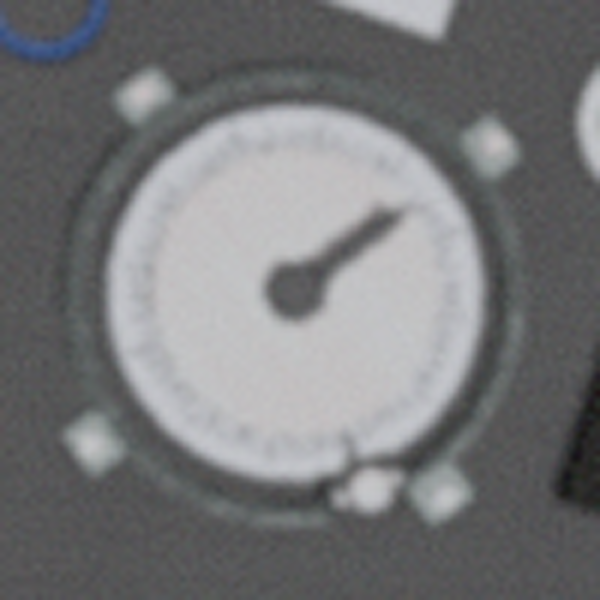

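View pics/sidez.png

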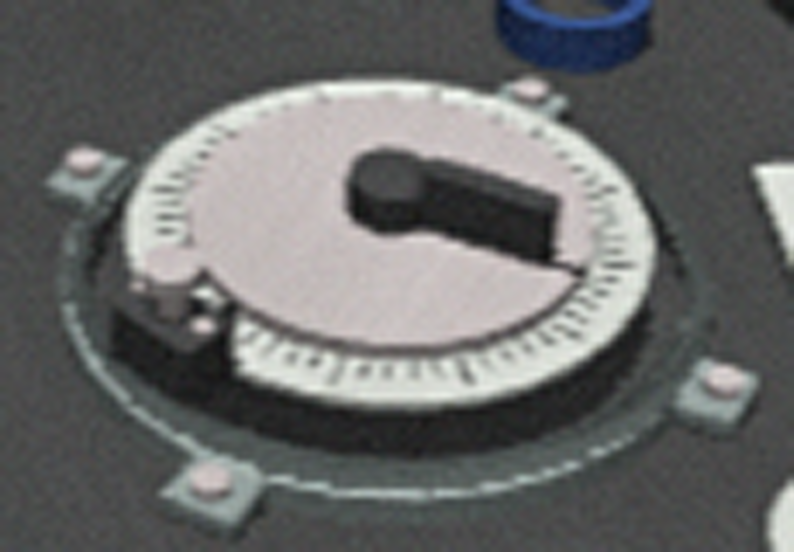

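The zooms show the mark end at top crop (410,204) and side crop (583,272). The blade is at top crop (349,440), and the plunger top is at top crop (371,489) and side crop (172,265).

Run:
```python
from h import *
T=lambda x,y:((x+.5)/6-.5+290,(y+.5)/6-.5+155)
S=lambda x,y:((x+.5)/6.9-.5+275,(y+.5)/6.9-.5+195)
c=onz("top",338.68,203.35,.034)
print("c",c,"hub",onz("top",*T(295,291),.06),"hub side",onz("side",*S(385,172),.06))
for nm,p in {"mark":onz("top",*T(412,203),.042),"blade":onz("top",*T(349,437),.044),"plung":onz("top",*T(371,489),.078),
 "markS":onz("side",*S(583,272),.042),"plungS":onz("side",*S(172,265),.078),"finend":onz("top",*T(388,213),.07)}.items():
    v=p-c; print(nm,p.round(4),np.hypot(*v[:2]).round(4),np.degrees(np.arctan2(v[1],v[0])).round(1))
from scipy.spatial.transform import Rotation as R
print(R.from_euler("xyz",robot.observe()["tool_rot"]).as_matrix().round(3))
```

```text
c [ 0.56374733 -0.08562666  0.034     ] hub [ 0.56330098 -0.08463808  0.06      ] hub side [ 0.56141586 -0.08849141  0.06      ]
mark [ 0.6127 -0.1474  0.042 ] 0.0788 -51.6
blade [ 0.4867 -0.1156  0.044 ] 0.0827 -158.8
plung [ 0.4597 -0.1253  0.078 ] 0.1114 -159.1
markS [ 0.6131 -0.1504  0.042 ] 0.0814 -52.7
plungS [ 0.4587 -0.1309  0.078 ] 0.1144 -156.7
finend [ 0.605  -0.1325  0.07  ] 0.0624 -48.7
[[-0.001 -0.929  0.37 ]
 [-0.001  0.37   0.929]
 [-1.     0.    -0.001]]
```

```bash
cat >> h.py <<'E'
from scipy.spatial.transform import Rotation as R
C=np.array([.5636,-.0856])
def to(pos,yang):
    "shift and twist in tool axes to reach pos, tool down with its y at yang deg"
    s=robot.observe(); M=R.from_euler("xyz",s["tool_rot"]).as_matrix(); a=np.radians(yang)
    y=np.array([np.cos(a),np.sin(a),0]); x=np.array([0,0,-1.]); W=np.c_[x,y,np.cross(x,y)]
    return (M.T@(np.array(pos)-s["tool_pos"])).round(4), R.from_matrix(M.T@W).as_rotvec().round(3)
def pusher(fin,off,r=.048,z=.075):
    "TCP for fin angle (deg), offset off on its anticlockwise side"
    a=np.radians(fin); p=C+r*np.array([np.cos(a),np.sin(a)])+off*np.array([-np.sin(a),np.cos(a)])
    return to([*p,z],fin+180)
def st():
    s=robot.observe(); print(s["time"],s["tool_pos"].round(4),s["contact_force"].round(1),s["opening"].round(4),s["qpos"].round(2))
E
python3 -m creep '[{"translation":[0,-0.617,-0.385],"twist":[0.5,0,0],"hand":0},{"translation":[0,-0.617,-0.385],"twist":[0.5,0,0],"hand":0},{"translation":[0,-0.617,-0.385],"twist":[0.5,0,0],"hand":0},{"translation":[0,-0.617,-0.385],"twist":[0.5,0,0],"hand":0},{"translation":[0,-0.617,-0.385],"twist":[0.5,0,0],"hand":0}]'
python3 -c "
from h import *
st();print(pusher(-51.6,.040,z=.2))"
```

```text
time: 0.6
tool_pos: [0.3428, 0.2846, 0.2515]
tool_rot: [-2.868, 1.569, -2.177]
contact_force: [0.1, 0.0, -0.5]
opening: 0.0564Traceback (most recent call last):
  File "<string>", line 3, in <module>
    st();print(pusher(-51.6,.040,z=.2))
    ~~^^
  File "h.py", line 24, in st
    s=robot.observe(); print(s["time"],s["tool_pos"].round(4),s["contact_force"].round(1),s["opening"].round(4),s["qpos"].round(2))
                                                                                          ^^^^^^^^^^^^^^^^^^
AttributeError: 'float' object has no attribute 'round'
```

```bash
sed -i 's/s\["opening"\].round(4)/round(s["opening"],4)/' h.py
python3 -c "
from h import *
st();print(pusher(-51.6,.040,z=.2))"
```

```text
0.6 [0.3428 0.2846 0.2515] [ 0.1  0.  -0.5] 0.0564 [ 0.52  0.2   1.73 -0.    1.22 -0.17]
(array([ 0.0518, -0.4748, -0.0266]), array([ 0.021, -0.001,  0.   ]))
```

```bash
python3 -m creep '[{"translation":[0.01,-0.475,-0.027],"twist":[0.021,0,0],"hand":0},{"translation":[0.02,-0.475,-0.027],"twist":[0.021,0,0],"hand":0},{"translation":[0.03,-0.475,-0.027],"twist":[0.021,0,0],"hand":0},{"translation":[0.04,-0.475,-0.027],"twist":[0.021,0,0],"hand":0},{"translation":[0.052,-0.475,-0.027],"twist":[0.021,0,0],"hand":0}]'
python3 -c "
from h import *
print(pusher(-51.6,.040,z=.14))"
```

```text
time: 1.1
tool_pos: [0.4904, 0.0836, 0.2326]
tool_rot: [-2.676, 1.569, -2.006]
contact_force: [1.2, 0.6, 0.4]
opening: 0.0162
(array([ 0.0928, -0.226 , -0.0074]), array([-0.001, -0.001,  0.001]))
```

```bash
python3 -m creep '[{"translation":[0.0,-0.226,-0.007],"twist":[0,0,0],"hand":0},{"translation":[0.02,-0.226,-0.007],"twist":[0,0,0],"hand":0},{"translation":[0.04,-0.226,-0.007],"twist":[0,0,0],"hand":0},{"translation":[0.06,-0.226,-0.007],"twist":[0,0,0],"hand":0},{"translation":[0.09,-0.226,-0.007],"twist":[0,0,0],"hand":0}]'
python3 -c "
from h import *
st();print(pusher(-51.6,.040))"
```

```text
time: 1.6
tool_pos: [0.6242, -0.0964, 0.152]
tool_rot: [-1.21, 1.565, -0.542]
contact_force: [0.2, -0.4, 0.1]
opening: 0.0005
1.6 [ 0.6242 -0.0964  0.152 ] [ 0.2 -0.4  0.1] 0.0005 [-0.27  0.62  1.35 -0.    1.17 -0.94]
(array([ 0.077 , -0.0014, -0.0009]), array([-0.002,  0.002,  0.006]))
```

```bash
python3 -m creep '[{"translation":[0.04,-0.001,-0.001],"twist":[0,0,0.006],"hand":0},{"translation":[0.077,-0.001,-0.001],"twist":[0,0,0.006],"hand":0},{"translation":[0.077,-0.001,-0.001],"twist":[0,0,0.006],"hand":0},{"translation":[0.077,-0.001,-0.001],"twist":[0,0,0.006],"hand":0}]'
python3 - <<'E'
from h import *
st();s=robot.read_camera("side");t=robot.read_camera("top")
b=cv2.resize(s[170:280,270:395],None,fx=5,fy=5,interpolation=cv2.INTER_CUBIC)
cv2.imwrite("pics/pre.png",b)
for k in range(1,6): print(pusher(-51.6-7*(k-1),.040-.014*min(k,1)))
E
```

```text
time: 2.0
tool_pos: [0.624, -0.0979, 0.0746]
tool_rot: [1.128, 1.569, 1.796]
contact_force: [0.2, 0.6, 0.9]
opening: 0.0004
2.0 [ 0.624  -0.0979  0.0746] [0.2 0.6 0.9] 0.0004 [-0.28  0.71  1.42  0.    1.02 -0.95]
(array([ 0.0013, -0.0003, -0.0144]), array([-0.002,  0.003,  0.001]))
(array([ 0.0013, -0.0031, -0.0204]), array([0.12 , 0.003, 0.001]))
(array([ 0.0013, -0.0052, -0.0268]), array([0.242, 0.003, 0.   ]))
(array([ 0.0013, -0.0065, -0.0333]), array([0.365, 0.003, 0.   ]))
(array([ 0.0013, -0.007 , -0.04  ]), array([0.487, 0.003, 0.   ]))
```

View pics/pre.png

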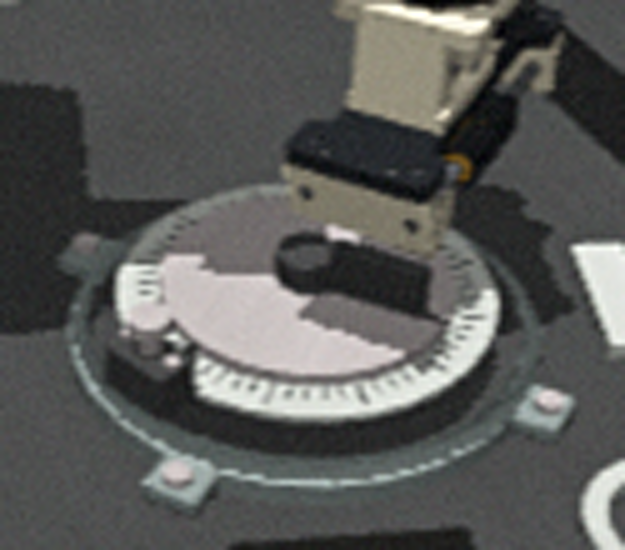

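The crop shows the closed fingers behind the fin on its anticlockwise side, with the fin at crop (385,270) and not yet moved. I'll start pushing clockwise.

```bash
python3 -m creep '[{"translation":[0,0,-0.010],"twist":[0,0,0],"hand":0},{"translation":[0,0,-0.0145],"twist":[0,0,0],"hand":0},{"translation":[0,-0.003,-0.020],"twist":[0.12,0,0],"hand":0},{"translation":[0,-0.005,-0.027],"twist":[0.24,0,0],"hand":0},{"translation":[0,-0.0065,-0.033],"twist":[0.365,0,0],"hand":0}]'
python3 - <<'E'
from h import *
st()
for k in range(1,6): print(pusher(-72.6-7*k,.026))
p=robot.observe()["tool_pos"];print(proj("side",p-[0,0,.025]),proj("side",p))
s=robot.read_camera("side")
b=cv2.resize(s[170:280,270:395],None,fx=5,fy=5,interpolation=cv2.INTER_CUBIC)
cv2.imwrite("pics/p1.png",b)
E
```

```text
time: 2.6
tool_pos: [0.6033, -0.1234, 0.0775]
tool_rot: [0.002, 1.565, 0.3]
contact_force: [1.8, 2.7, 0.2]
opening: 0.0003
2.6 [ 0.6033 -0.1234  0.0775] [1.8 2.7 0.2] 0.0003 [-0.33  0.68  1.47  0.    0.99 -0.63]
(array([ 0.0024, -0.0029, -0.0066]), array([ 0.116,  0.005, -0.   ]))
(array([ 0.0024, -0.005 , -0.0129]), array([ 0.239,  0.005, -0.001]))
(array([ 0.0024, -0.0063, -0.0195]), array([ 0.361,  0.005, -0.001]))
(array([ 0.0023, -0.0068, -0.0261]), array([ 0.483,  0.005, -0.001]))
(array([ 0.0023, -0.0065, -0.0328]), array([ 0.605,  0.005, -0.002]))
[350.86650031 225.61904418] [351.5785174  217.72345303]
```

View pics/p1.png

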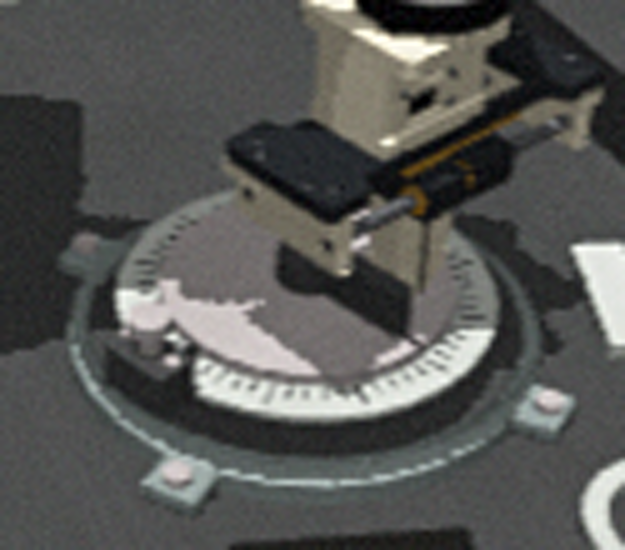

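The push works: about 3.2 N of contact, the fin has turned with the fingers behind it, and the mark end is now at crop (420,343). I'll continue.

```bash
python3 -m creep '[{"translation":[0.002,-0.003,-0.0066],"twist":[0.116,0.005,0],"hand":0},{"translation":[0.002,-0.005,-0.013],"twist":[0.24,0.005,0],"hand":0},{"translation":[0.002,-0.0063,-0.0195],"twist":[0.36,0.005,0],"hand":0},{"translation":[0.002,-0.0068,-0.026],"twist":[0.483,0.005,0],"hand":0},{"translation":[0.002,-0.0065,-0.033],"twist":[0.605,0.005,0],"hand":0}]'
python3 - <<'E'
from h import *
m=onz("side",420.5/5-.4+270,343.5/5-.4+170,.042)[:2]-C;print(m,np.degrees(np.arctan2(m[1],m[0])))
st()
for k in range(1,6): print(pusher(-107.6-7*k,.026))
E
```

```text
time: 3.15
tool_pos: [0.5739, -0.1402, 0.0765]
tool_rot: [0.408, 1.568, 0.092]
contact_force: [3.6, 0.9, 0.9]
opening: 0.0002
[ 0.02851836 -0.07469087] -69.10221397517351
3.15 [ 0.5739 -0.1402  0.0765] [3.6 0.9 0.9] 0.0002 [-0.37  0.64  1.55  0.    0.95 -0.05]
(array([ 0.0015, -0.0019, -0.0063]), array([ 0.113,  0.003, -0.001]))
(array([ 0.0015, -0.004 , -0.0127]), array([ 0.235,  0.003, -0.002]))
(array([ 0.0015, -0.0053, -0.0192]), array([ 0.357,  0.003, -0.002]))
(array([ 0.0014, -0.0059, -0.0258]), array([ 0.48 ,  0.003, -0.002]))
(array([ 0.0014, -0.0056, -0.0325]), array([ 0.602,  0.003, -0.002]))
```

```bash
python3 -m creep '[{"translation":[0.001,-0.002,-0.0063],"twist":[0.113,0.003,0],"hand":0},{"translation":[0.001,-0.004,-0.0127],"twist":[0.235,0.003,0],"hand":0},{"translation":[0.001,-0.0053,-0.0192],"twist":[0.357,0.003,0],"hand":0},{"translation":[0.001,-0.0059,-0.0258],"twist":[0.48,0.003,0],"hand":0},{"translation":[0.001,-0.0056,-0.0325],"twist":[0.602,0.003,0],"hand":0}]'
python3 - <<'E'
from h import *
st()
for a in (-145,-148,-150): print(pusher(a,.026))
s=robot.read_camera("side")
cv2.imwrite("pics/p2.png",cv2.resize(s[190:280,270:395],None,fx=6,fy=6,interpolation=cv2.INTER_CUBIC))
E
```

```text
time: 3.65
tool_pos: [0.5423, -0.1362, 0.0766]
tool_rot: [0.997, 1.566, 0.075]
contact_force: [3.9, -1.3, -0.5]
opening: 0.0006
3.65 [ 0.5423 -0.1362  0.0766] [ 3.9 -1.3 -0.5] 0.0006 [-0.38  0.6   1.65  0.    0.9   0.54]
(array([ 0.0016, -0.0014, -0.0032]), array([ 0.039,  0.003, -0.004]))
(array([ 0.0015, -0.0026, -0.0058]), array([ 0.091,  0.003, -0.004]))
(array([ 0.0015, -0.0033, -0.0076]), array([ 0.126,  0.002, -0.004]))
```

View pics/p2.png

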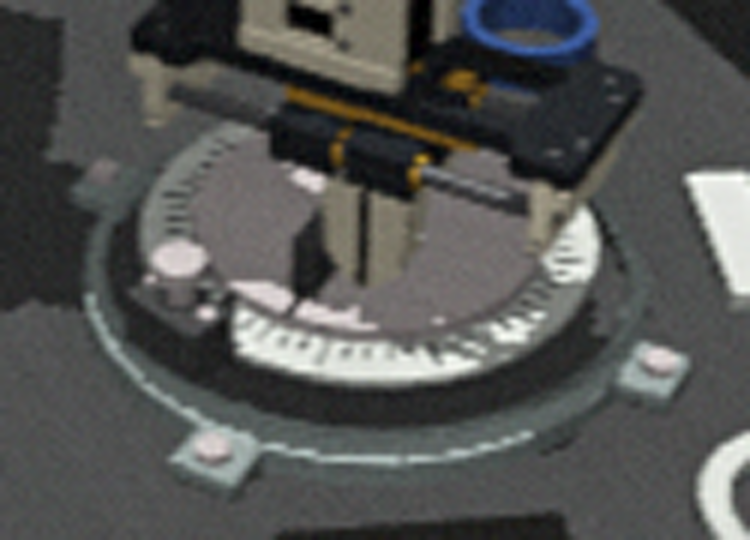

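The fin is close to the block with the mark end at crop (288,312), so there is still some way to go.

Run:
```python
from h import *
ctr=onz("side",(385.5)/6.9-.5+275,172.5/6.9-.5+195,.06)[:2]
for p in [(288,313),(290,308)]:
  m=onz("side",(p[0]+.5)/6-.5+270,(p[1]+.5)/6-.5+190,.042)[:2]
  for c in (C,ctr,C-[.0015,.002]):
    v=m-c;print(np.hypot(*v),np.degrees(np.arctan2(v[1],v[0])))
for z in(.078,):
  m=onz("side",180.5/6-.5+270,257.5/6-.5+190,z)[:2];print(m)
  for c in (C,ctr,C-[.0015,.002]):
    v=m-c;print(np.hypot(*v),np.degrees(np.arctan2(v[1],v[0])))
t=robot.read_camera("top"); cv2.imwrite("pics/t2.png",t)
```

```text
0.07954585025694481 -139.0547369542667
0.07600496811831346 -139.62211848864953
0.07710397638839704 -139.44684690706052
0.07628887579980322 -139.51046928727843
0.07275455563288782 -140.12538584794666
0.07385149708903166 -139.93491542730536
[ 0.45969779 -0.12899415]
0.1125998301545311 -157.33243369582715
0.10948533424425792 -158.28823584799736
0.11045220020410508 -157.98991623917993
```

```bash
python3 -c "
from h import *
for a in (-147,-151,-155,-157): print(pusher(a,.026))"
```

```text
(array([ 0.0013, -0.0016, -0.0038]), array([ 0.077,  0.   , -0.003]))
(array([ 0.0013, -0.003 , -0.0074]), array([ 0.147,  0.   , -0.003]))
(array([ 0.0013, -0.0042, -0.011 ]), array([ 0.217, -0.   , -0.003]))
(array([ 0.0013, -0.0047, -0.0128]), array([ 0.252, -0.   , -0.003]))
```

```bash
python3 -m creep '[{"translation":[0.001,-0.0016,-0.004],"twist":[0.08,0,0],"hand":0},{"translation":[0.001,-0.003,-0.0075],"twist":[0.15,0,0],"hand":0},{"translation":[0.001,-0.0042,-0.011],"twist":[0.22,0,0],"hand":0},{"translation":[0.001,-0.0047,-0.013],"twist":[0.252,0,0],"hand":0},{"translation":[0.001,-0.0047,-0.013],"twist":[0.252,0,0],"hand":0}]'
python3 - <<'E'
from h import *
st()
for a in (-157,-159,-161): print(pusher(a,.026))
s=robot.read_camera("side");cv2.imwrite("pics/s3.png",s)
cv2.imwrite("pics/p3.png",cv2.resize(s[215:265,280:350],None,fx=10,fy=10,interpolation=cv2.INTER_CUBIC))
E
```

```text
time: 4.25
tool_pos: [0.53, -0.1286, 0.076]
tool_rot: [1.251, 1.567, 0.086]
contact_force: [1.8, -2.0, 1.6]
opening: 0.0004
4.25 [ 0.53   -0.1286  0.076 ] [ 1.8 -2.   1.6] 0.0004 [-0.38  0.58  1.69  0.    0.88  0.78]
(array([ 0.001 , -0.0003, -0.0005]), array([ 0.004,  0.001, -0.004]))
(array([ 0.001 , -0.0012, -0.0022]), array([ 0.039,  0.001, -0.004]))
(array([ 0.001 , -0.002 , -0.0039]), array([ 0.074,  0.001, -0.004]))
```

View pics/p3.png

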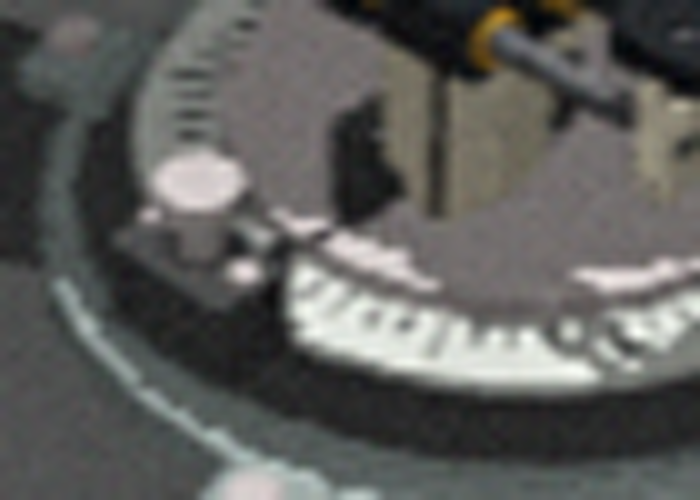

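The mark crosses the lit strip at about crop (318,235), just short of the blade near (268,232). The plunger top is at (200,181).

Run:
```python
from h import *
P=lambda x,y:((x+.5)/10-.5+280,(y+.5)/10-.5+215)
for p,z in [((318,237),.042),((200,181),.078)]:
  m=onz("side",*P(*p),z)[:2]
  for c in (C,C-[.0015,.002]):
    v=m-c;print(p,np.hypot(*v),np.degrees(np.arctan2(v[1],v[0])))
for c in (C,C-[.0015,.002]):
  for a in (-148,-150,-152,-154,-156,-158,-160):
    A=np.radians(a);u=np.array([np.cos(A),np.sin(A)])
    q=[(np.array(proj("side",[*(c+r*u),z]))-[280,215])*10 for r,z in((.07,.042),(.078,.042),(.081,.044))]; print(a,np.round(q).tolist())
```

```text
(318, 237) 0.07668964177302706 -153.83354756974973
(318, 237) 0.07447003374356909 -154.70572219575578
(200, 181) 0.11328126771243922 -157.03952972130432
(200, 181) 0.11112701717939318 -157.68733085670533
-148 [[354.0, 231.0], [336.0, 248.0], [329.0, 248.0]]
-150 [[346.0, 227.0], [327.0, 244.0], [319.0, 243.0]]
-152 [[338.0, 223.0], [318.0, 239.0], [310.0, 239.0]]
-154 [[330.0, 219.0], [309.0, 235.0], [302.0, 234.0]]
-156 [[323.0, 215.0], [301.0, 230.0], [293.0, 229.0]]
-158 [[316.0, 211.0], [293.0, 225.0], [285.0, 224.0]]
-160 [[309.0, 206.0], [286.0, 220.0], [277.0, 219.0]]
-148 [[351.0, 237.0], [333.0, 254.0], [326.0, 254.0]]
-150 [[343.0, 233.0], [324.0, 250.0], [317.0, 250.0]]
-152 [[336.0, 230.0], [315.0, 245.0], [308.0, 245.0]]
-154 [[328.0, 225.0], [307.0, 241.0], [299.0, 240.0]]
-156 [[321.0, 221.0], [299.0, 236.0], [291.0, 235.0]]
-158 [[314.0, 217.0], [291.0, 231.0], [282.0, 230.0]]
-160 [[307.0, 213.0], [283.0, 226.0], [274.0, 225.0]]
```

```bash
python3 -m creep '[{"translation":[0.001,-0.0012,-0.0022],"twist":[0.039,0,0],"hand":0},{"translation":[0.001,-0.0018,-0.0036],"twist":[0.067,0,0],"hand":0},{"translation":[0.001,-0.0018,-0.0036],"twist":[0.067,0,0],"hand":0}]'
python3 -m creep '[{"translation":[0,0,0.01],"twist":[0,0,0],"hand":0},{"translation":[-0.04,0,0.02],"twist":[0,0,0],"hand":0},{"translation":[-0.09,0,0.06],"twist":[0,0,0],"hand":0},{"translation":[-0.14,0,0.11],"twist":[0,0,0],"hand":0},{"translation":[-0.14,0,0.15],"twist":[0,0,0],"hand":0}]'
python3 -c "
from h import *
st()"
```

```text
time: 4.6
tool_pos: [0.5271, -0.1262, 0.0752]
tool_rot: [1.25, 1.567, 0.019]
contact_force: [1.6, -1.9, 2.6]
opening: 0.0004
time: 5.1
tool_pos: [0.5715, -0.2519, 0.2122]
tool_rot: [1.106, 1.564, -0.122]
contact_force: [1.9, 0.2, 0.8]
opening: 0.0005
5.1 [ 0.5715 -0.2519  0.2122] [1.9 0.2 0.8] 0.0005 [-0.54  0.55  1.3   0.    1.29  0.69]
```

```bash
python3 -m creep '[{"translation":[0,0.04,0],"twist":[0,0,0],"hand":0},{"translation":[-0.04,0.08,0.02],"twist":[0,0,0],"hand":0},{"translation":[-0.06,0.10,0.06],"twist":[0,0,0],"hand":0},{"translation":[-0.06,0.10,0.09],"twist":[0,0,0],"hand":0},{"translation":[-0.06,0.10,0.09],"twist":[0,0,0],"hand":0}]'
python3 - <<'E'
from h import *
st();s=robot.read_camera("side");t=robot.read_camera("top");cv2.imwrite("pics/s4.png",s);cv2.imwrite("pics/t4.png",t)
a=cv2.resize(s[205:265,280:380],None,fx=8,fy=8,interpolation=cv2.INTER_CUBIC)[:280]
a=cv2.resize(s[205:245+10,280:380],None,fx=8,fy=8,interpolation=cv2.INTER_CUBIC)[:330]
b=cv2.resize(t[200-22:245,290:390],None,fx=8,fy=8,interpolation=cv2.INTER_CUBIC)[-260:]
cv2.imwrite("pics/p4.png",np.vstack([a,b]))
E
```

```text
time: 5.6
tool_pos: [0.6962, -0.3074, 0.2705]
tool_rot: [0.994, 1.565, -0.235]
contact_force: [0.4, 0.9, -2.0]
opening: 0.0008
5.6 [ 0.6962 -0.3074  0.2705] [ 0.4  0.9 -2. ] 0.0008 [-0.52  0.83  0.62  0.    1.68  0.71]
```

View pics/p4.png

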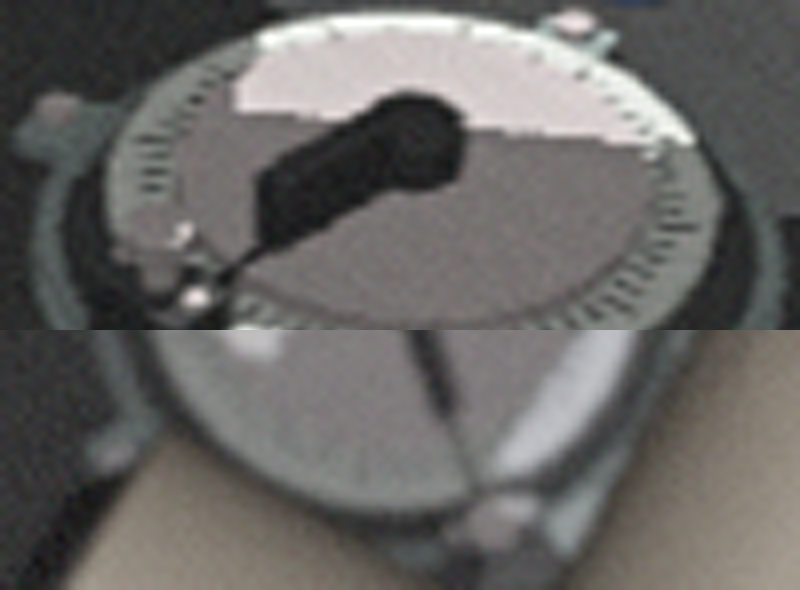

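Fin, mark and blade look nearly in line. In the side part the mark runs from (262,245) to (227,277), with the plunger top near (165,235). In the top part the mark end is at about (476,484) and the plunger at about (503,513). I'll quantify this.

Run:
```python
from h import *
from scipy.ndimage import map_coordinates as mc
Ts=lambda x,y:((x+.5)/8-.5+290,(y-330+276+.5)/8-.5+178)
for p,z in [((476,484),.042),((505,513),.078),((447,408),.07)]:
  v=onz("top",*Ts(*p),z)[:2]-C; print("top",np.hypot(*v).round(4),np.degrees(np.arctan2(v[1],v[0])).round(2))
Ss=lambda x,y:((x+.5)/8-.5+280,(y+.5)/8-.5+205)
for p,z in [((228,276),.042),((262,245),.042)]:
  for c in (C,C-[.0015,.002]):
    v=onz("side",*Ss(*p),z)[:2]-c; print("side",np.hypot(*v).round(4),np.degrees(np.arctan2(v[1],v[0])).round(2))
# angular darkness profiles, mark and blade bands
ang=np.arange(-172,-144,.5)
for n,f,c in(("side","pics/s4.png",C),("side","pics/s4.png",C-[.0015,.002]),("top","pics/t4.png",C),("top","pics/top0.png",C),("side","pics/side0.png",C),("side","pics/side0.png",C-[.0015,.002])):
  g=cv2.cvtColor(cv2.imread(f),6).astype(float)
  for nm,rs,z in(("mark",(.070,.072,.074,.076),.042),("blade",(.084,.087,.090,.093),.044)):
    I=0
    for r in rs:
      uv=np.array([proj(n,[c[0]+r*np.cos(np.radians(a)),c[1]+r*np.sin(np.radians(a)),z]) for a in ang])
      I=I+mc(g,[uv[:,1],uv[:,0]],order=1)
    w=np.clip(np.median(I)-20-I,0,None);k=np.argmin(I);w[abs(ang-ang[k])>5]=0
    print(n,f,nm,"min",ang[k],"centroid",(w@ang/max(w.sum(),1e-9)).round(2),I[::4].round().astype(int))
```

```text
top 0.0957 -158.86
top 0.1094 -156.47
top 0.063 -160.81
side 0.0846 -156.59
side 0.0824 -157.45
side 0.0662 -159.07
side 0.0641 -160.26
side pics/s4.png mark min -158.0 centroid -157.83 [448 454 455 461 462 444 333 207 299 438 463 467 456 464]
side pics/s4.png blade min -155.5 centroid -155.72 [571 504 372 377 393 313 308 290 203 232 308 375 432 399]
side pics/s4.png mark min -158.5 centroid -158.79 [436 440 446 449 443 404 280 244 390 458 463 456 451 461]
side pics/s4.png blade min -155.5 centroid -155.95 [526 420 373 390 344 263 298 289 238 272 307 394 443 399]
top pics/t4.png mark min -160.0 centroid -159.91 [502 502 504 490 469 433 403 428 466 500 506 509 506 499]
top pics/t4.png blade min -159.5 centroid -159.42 [518 520 531 529 510 473 425 441 493 530 571 630 675 697]
top pics/top0.png mark min -168.5 centroid 0.0 [759 755 754 762 762 761 757 758 765 758 756 755 759 758]
top pics/top0.png blade min -160.0 centroid -159.82 [748 746 758 748 713 643 581 625 704 734 742 754 761 765]
side pics/side0.png mark min -171.5 centroid 0.0 [739 753 744 748 747 750 750 755 757 761 757 752 746 755]
side pics/side0.png blade min -155.0 centroid -154.98 [735 519 358 466 584 497 461 403 250 244 384 549 622 552]
side pics/side0.png mark min -172.0 centroid -172.0 [697 707 706 704 716 710 726 724 736 737 736 719 730 732]
side pics/side0.png blade min -155.5 centroid -155.48 [625 414 396 521 516 404 422 341 235 272 408 618 680 592]
```

The cleaner top profile puts the mark at -159.9° and the blade at -159.4° to -159.8°, so they agree within about 0.7 mm. The side view is within about 1° using the plunger as reference, since its blade band is shadowed by the block. Next is the plunger.

```bash
python3 -c "
from h import *
print(to([.4595,-.1265,.20],21))"
```

```text
(array([ 0.07  , -0.1625, -0.2461]), array([-0.024, -0.   , -0.004]))
```

```bash
python3 -m creep '[{"translation":[0.01,-0.163,-0.246],"twist":[-0.024,0,0],"hand":0},{"translation":[0.02,-0.163,-0.246],"twist":[-0.024,0,0],"hand":0},{"translation":[0.04,-0.163,-0.246],"twist":[-0.024,0,0],"hand":0},{"translation":[0.06,-0.163,-0.246],"twist":[-0.024,0,0],"hand":0},{"translation":[0.07,-0.163,-0.246],"twist":[-0.024,0,0],"hand":0}]'
python3 -c "
from h import *
print(to([.4595,-.1265,.115],21))"
```

```text
time: 6.2
tool_pos: [0.5014, -0.1581, 0.2237]
tool_rot: [1.602, 1.566, 0.399]
contact_force: [-0.2, 0.4, 0.2]
opening: 0.0005
(array([ 0.1085, -0.0282, -0.0446]), array([ 0.002, -0.   , -0.004]))
```

```bash
python3 -m creep '[{"translation":[0.0,-0.028,-0.0445],"twist":[0,0,-0.004],"hand":0},{"translation":[0.03,-0.028,-0.0445],"twist":[0,0,-0.004],"hand":0},{"translation":[0.07,-0.028,-0.0445],"twist":[0,0,-0.004],"hand":0},{"translation":[0.108,-0.028,-0.0445],"twist":[0,0,-0.004],"hand":0},{"translation":[0.108,-0.028,-0.0445],"twist":[0,0,-0.004],"hand":0}]'
python3 - <<'E'
from h import *
st();print(to([.4595,-.1265,.095],21))
s=robot.read_camera("side")
cv2.imwrite("pics/p5.png",cv2.resize(s[185:265,265:365],None,fx=7,fy=7,interpolation=cv2.INTER_CUBIC))
E
```

```text
time: 6.7
tool_pos: [0.4556, -0.1241, 0.1122]
tool_rot: [-2.428, 1.561, 2.654]
contact_force: [-0.9, -0.1, 0.4]
opening: 0.0006
6.7 [ 0.4556 -0.1241  0.1122] [-0.9 -0.1  0.4] 0.0006 [-0.43  0.42  1.85  0.    0.88  0.77]
(array([0.0171, 0.0029, 0.0038]), array([ 0.003, -0.007,  0.006]))
```

View pics/p5.png

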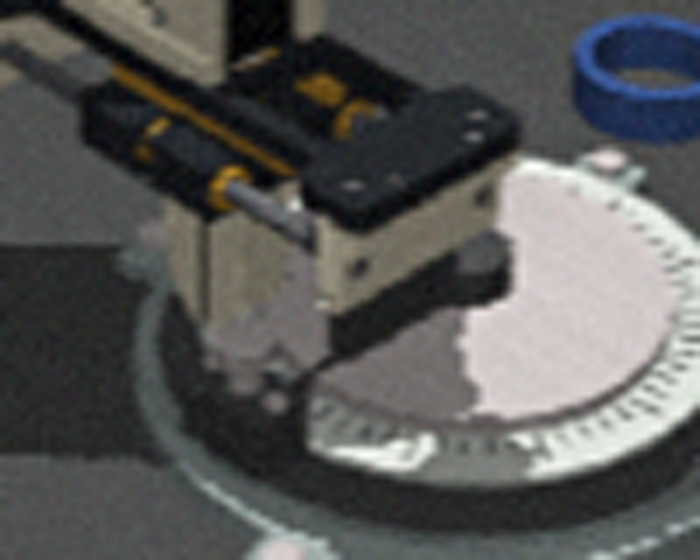

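The closed fingertips hang just above the plunger at crop (240,335), and the gripper body is well clear above the fin. Pressing now.

```bash
python3 -m creep '[{"translation":[0.004,0.003,0.004],"twist":[0,-0.007,0.006],"hand":0},{"translation":[0.009,0.003,0.004],"twist":[0,-0.007,0.006],"hand":0},{"translation":[0.013,0.003,0.004],"twist":[0,-0.007,0.006],"hand":0},{"translation":[0.017,0.003,0.004],"twist":[0,-0.007,0.006],"hand":0},{"translation":[0.018,0.003,0.004],"twist":[0,-0.007,0.006],"hand":0}]'
python3 -c "
from h import *
st();print(to([.4595,-.1265,.0945],21))"
```

```text
time: 7.25
tool_pos: [0.4622, -0.1279, 0.0968]
tool_rot: [0.782, 1.565, -0.42]
contact_force: [1.6, -0.8, 2.1]
opening: 0.0002
7.25 [ 0.4622 -0.1279  0.0968] [ 1.6 -0.8  2.1] 0.0002 [-0.43  0.45  1.85  0.    0.83  0.77]
(array([ 0.0023, -0.002 , -0.0023]), array([ 0.002,  0.004, -0.004]))
```

```bash
python3 -m creep '[{"translation":[0.0015,0,0],"twist":[0,0,0],"hand":0},{"translation":[0.003,0,0],"twist":[0,0,0],"hand":0}]'
python3 -m creep '[{"translation":[0.001,0,0],"twist":[0,0,0],"hand":0},{"translation":[0.001,0,0],"twist":[0,0,0],"hand":0}]'
```

```text
time: 7.45
tool_pos: [0.4624, -0.128, 0.0949]
tool_rot: [0.774, 1.565, -0.428]
contact_force: [-6.2, 2.8, 28.3]
opening: 0.0004
time: 7.65
tool_pos: [0.4623, -0.128, 0.0951]
tool_rot: [0.756, 1.564, -0.445]
contact_force: [-2.9, 1.4, 14.2]
opening: 0.0005
```

The force rose to 28 N with the tip at about 70 mm, so the plunger is at its stop. I'll go straight up, move clear and check.

```bash
python3 -m creep '[{"translation":[-0.02,0,0],"twist":[0,0,0],"hand":0},{"translation":[-0.06,0,0],"twist":[0,0,0],"hand":0},{"translation":[-0.11,0,0],"twist":[0,0,0],"hand":0},{"translation":[-0.15,0,0],"twist":[0,0,0],"hand":0},{"translation":[-0.15,0,-0.05],"twist":[0,0,0],"hand":0}]'
python3 -m creep '[{"translation":[-0.02,0,-0.05],"twist":[0,0,0],"hand":0},{"translation":[-0.02,0,-0.10],"twist":[0,0,0],"hand":0},{"translation":[-0.02,0,-0.15],"twist":[0,0,0],"hand":0},{"translation":[-0.02,0,-0.20],"twist":[0,0,0],"hand":0},{"translation":[-0.02,0,-0.25],"twist":[0,0,0],"hand":0}]'
python3 - <<'E'
from h import *
from scipy.ndimage import map_coordinates as mc
st();s=robot.read_camera("side");t=robot.read_camera("top");cv2.imwrite("pics/s6.png",s);cv2.imwrite("pics/t6.png",t)
a=cv2.resize(s[205:255,280:355],None,fx=10,fy=10,interpolation=cv2.INTER_CUBIC)[:290]
b=cv2.resize(t[195:245,310:385],None,fx=10,fy=10,interpolation=cv2.INTER_CUBIC)[200:500]
cv2.imwrite("pics/p6.png",np.vstack([a,b]))
ang=np.arange(-172,-144,.5)
for n,g,c in(("side",s,C),("top",t,C)):
  g=cv2.cvtColor(g,6).astype(float)
  for nm,rs,z in(("mark",(.070,.072,.074,.076),.042),("blade",(.082,.084,.087,.090),.044)):
    I=0
    for r in rs:
      uv=np.array([proj(n,[c[0]+r*np.cos(np.radians(q)),c[1]+r*np.sin(np.radians(q)),z]) for q in ang]); I=I+mc(g,[uv[:,1],uv[:,0]],order=1)
    w=np.clip(np.median(I)-20-I,0,None);k=np.argmin(I);w[abs(ang-ang[k])>5]=0
    print(n,nm,ang[k],(w@ang/w.sum()).round(2))
E
```

```text
time: 8.15
tool_pos: [0.4475, -0.0846, 0.25]
tool_rot: [0.767, 1.551, -0.439]
contact_force: [0.4, 1.0, -0.3]
opening: 0.0005
time: 8.65
tool_pos: [0.3572, 0.1492, 0.2664]
tool_rot: [0.763, 1.551, -0.443]
contact_force: [1.1, -0.0, 0.8]
opening: 0.0005
8.65 [0.3572 0.1492 0.2664] [ 1.1 -0.   0.8] 0.0005 [ 0.21  0.06  1.84 -0.01  1.22  1.42]
side mark -158.0 -157.89
side blade -155.5 -155.01
top mark -160.5 -160.22
top blade -160.0 -159.78
```

View pics/p6.png

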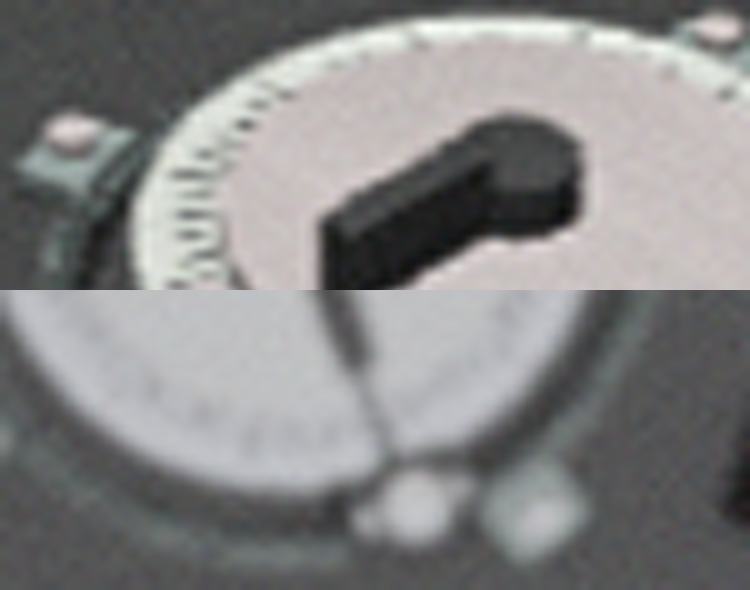

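In the top view, fin, mark and blade form one straight line into the block at (390,455). I'll use the last picture for the side view of the plunger and mark.

```bash
python3 -c "
from h import *
s=cv2.imread('pics/s6.png');o=cv2.imread('pics/side0.png')
f=lambda i:cv2.resize(i[222:257,285:325],None,fx=9.9,fy=14,interpolation=cv2.INTER_CUBIC)
cv2.imwrite('pics/p7.png',np.hstack([f(o),f(s)]))"
```

```text
(no output)
```

View pics/p7.png

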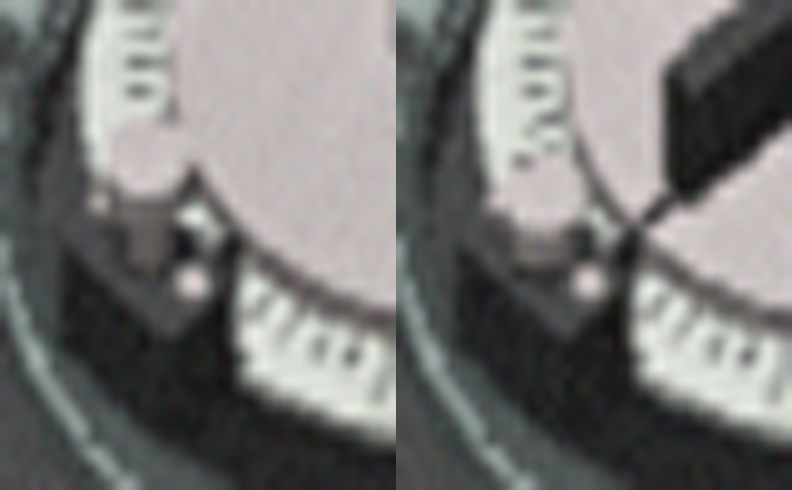

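Compared with the start (left), the plunger cap has dropped from about y=160 to y=195. The mark's end at (640,225) meets the blade's inner end at (628,238). Handing in.

```bash
python3 -c "
from h import *
st();robot.hand_in()"
```

```text
8.75 [0.3554 0.1524 0.2663] [0.3 0.  0.5] 0.0004 [ 0.21  0.06  1.84 -0.01  1.22  1.42]
the job is handed in; nothing more can be done
```

I pushed the fin about 107° clockwise with the closed fingertips until the mark was on the target line. After checking it, I pressed the plunger to its stop, moved the arm clear and handed in at 8.75 s of the 45 s allowed. The hand-in gave no verdict.

- **Alignment:** the last top picture puts the mark at -160.2° and the blade at -159.8°. That is about 0.6 mm round the scale, against 4 mm allowed.
- **Side view disagreed:** its automatic reading put the blade 2.5–3° from the mark (about 4 mm at the rim). I trusted the top view because the block and its shadow darken that part of the side picture. By eye, the side view shows the mark's end meeting the blade's end.
- **Plunger:** the force rose to 28 N with the fingertips about 70 mm above the bench, which is the fully down height. The cap is visibly lower in the last side picture.
- **Parts and tools:** I felt no contact apart from the fin and the plunger, but I did not re-measure where the loose parts lie.

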